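# Close the flask and index it to the pointer on the tilted laser rotary

## Robot

A 6-joint arm with a two-finger parallel gripper is mounted at the origin on the work surface. World frame = base frame: x ahead of the robot, y to its left, z up, the work surface at z = 0. Lengths are in mm, angles in rad, forces in N, time in s.
With the tool pointing down it reaches from about 350 to 975 mm from the base axis. Payload 7.1 kg.
Tool frame: the origin (TCP) lies midway between the tips of the shut fingers; the grasp point (between the pads) lies 19 mm behind it; z points along the fingers, y is the line along which they close (so a half turn about z gives the same grasp; the last joint's range is limited). The gripper opens to 88 mm and grips with 3 to 60 N. Pads are 20 mm wide; open, the fingers measure 115 mm over their backs; the gripper's body (75 mm by 178 mm) begins 61 mm behind the grasp point.
Start: joints at [-1.261, 0.423, 1.63, -0, 1.089, -0.019], TCP at [201.834, -591.496, 222.675] pointing down, gripper open.
Joint ranges: [-3, 3], [-0.9, 2.11], [0.09, 2.58], [-1.31, 4.45], [0.11, 2.69], [-2.54, 2.54]. Speed limits (rad/s): [2.39, 2.39, 3.01, 3.14, 3.14, 3.14].

## Interface

Orientations are given as a rotation vector (axis times angle).
In Python, from workcell import get_obs, get_image, camera_params, close_job gives the robot as it stands.
- The arm moves only by the shell command python3 -m creep 'ROWS' [OPENING]. ROWS is a JSON object of lists of equal length, an entry for each row: "delta_pos": the shift along the tool's x, y, z in m, a list of three; "twist": the turn, a rotation vector about the tool's x, y, z in degrees, a list of three. A call has 1 to 20 rows; each row shifts and turns the commanded pose from where the row before left it, along the tool's axes as they then stand; what a row does not reach is not made up. A row lasts 1/12 s, in which the tool goes at most 41.7 mm and 7.16 degrees, less where a joint would pass 70% of its speed; a pose out of reach is approached as far as the arm can. A call with a gripper value outside its range is refused whole. OPENING is the opening, from 0 (shut) to 1 (fully open), set as the call begins (- or left out, the last holds). The fingers move at their own pace and stop on an object; the grip force is fixed at half the most. Time passes only in rows, so rows that do not move let the fingers close. It gives the time, the measured TCP pose, the force, the opening and the grip force at its end, in the units of the state.
- get_obs(): the state, without advancing time (a new reading comes with each control period).
- get_image(name): name is "scene" or "side" or "wrist"; returns (picture, depth): 480x640x3 uint8, red, green, blue; 480x640 float32, mm along the optical axis (not along the pixel's ray), 0 where there is no reading.
- camera_params(name): a dict with "camera_matrix" (3x3 intrinsics, pixels), "extrinsics" (4x4, takes a point from camera to world coordinates). Camera axes: x right, y down, z forward; pixel columns grow to the right and rows downward; lengths in mm; the calibration is good to about 2 mm. A picture is of the moment at which its call begins: read the wrist's pose just before it. camera_params takes no time and is no camera call; for the wrist camera it gives the pose at the moment of the call.
- close_job(): hands the job in; it is judged then, once.
The state is a dict: "t": time; "qpos": joint angles; "qvel": joint speeds; "joint_torque": joint torques, N m; "ee_pos": TCP position; "orientation": TCP orientation; "ft_force": force on the tool from outside, world axes, zero at the start; "moment": the same for the moment, N m; "width": finger opening in mm; "grasp_force": force on a finger pad.
Only numpy, scipy, OpenCV 4.12 (cv2) and the standard library are available. Lean on these libraries where they do the work, as an engineer would, in place of code of your own. Each camera call takes 0.05 s, during which the arm holds its last target. There are 200 camera calls.

## Task

Get the steel flask on the tilted rotary ready for laser marking: screw its cap (orange grip bar) clockwise until it is fully tight, and leave the flask turned so that its yellow lug points straight at the red pointer. Let go of it at the end, and leave the other things on the bench where they are.

Things in the scene. Friction and masses are not known exactly. Their poses are not given: they have to be found in the camera images.
- rotary: The rotary fixture, bolted to the bench: 200 x 190 mm black base plate, aluminium cheeks up to 94 mm high, black motor on its left cheek, tilted blue disc 140 mm across, red pointer. Origin on the bench, 10 mm from the base plate's centre towards +x; its -x side looks roughly at the robot. The rotary axis passes 70 mm above a point 30 mm along +x and leans 28 deg from vertical towards -x.
- pointer_tip (a point): Tip of the red pointer fixed to the rotary, 56 mm from the rotary axis, on its high side, away from the robot. Frame fixed to the rotary: z along the rotary axis, up and out through the cap (28 deg from vertical); x from the axis squarely out to the pointer. The red post behind the tip is 22 mm wide, reaches 80 mm from the axis and 10 mm beyond the tip along z.
- lug_tip (a point): Outer face of the yellow lug (14 mm wide, 44 mm long) on the side of the steel flask, 53 mm from the axis, 3 mm short of the pointer tip when they face each other. Frame turns with the flask: z along the rotary axis out through the cap, x radially out through the lug. Flask: 62 mm across, 104 mm long, held by its foot on the rotary, free to turn.
- flask (a joint): Turn of the flask in the rotary, rad. 0 = lug points straight at the red pointer. Grows clockwise as seen looking at the cap from outside. It starts 0.5 to 1.2 rad short of the pointer (negative). Friction about 0.2 N m, stays where left; end stops at -2.8 and 2.8.
- cap_grip (a point): Grip point of the captive screw cap, on the axis, 24 mm above the top of the black cap disc (58 mm across, 18 mm high) and 10 mm below the top of the orange grip bar. The bar is 66 mm long, 14 mm wide and 34 mm high. Frame turns with the cap: z along the rotary axis outwards, x along the bar's length, y across its 14 mm width. Lies about 0.24 m above the bench.
- cap (a joint): Turn of the cap on the flask, rad. 0 = loose, grows clockwise as seen looking at the cap from outside, 2.0 = tight against its stop. Starts between 0.5 and 1.3. Friction about 0.05 N m, less than the flask's: the cap turns alone until tight, and turning it further clockwise then carries the flask round with it. It does not rise or come off.
- tumbler: Blue open cup, 72 mm across, 110 mm high, standing left of the rotary (+y side); bystander. Origin under its centre.
- cleaner: White bottle with red cap, 60 mm across, 160 mm high, standing right of the rotary (-y side); bystander. Origin under its centre.
- driver: Screwdriver with red handle lying on the bench; bystander. x along its length.
- spanner: Steel wrench lying on the bench; bystander. x along its length.
- gauge: Aluminium focus block with red band, 50 x 30 x 90 mm, upright; bystander. Origin under its centre.
- mug: White mug, 80 mm across, 92 mm high; bystander. Origin under its centre.

How it is judged (in metres and radians):
At the end, for the whole second after the job is handed in: The cap is screwed home (within 0.12 rad of its stop at 2.0) and the flask's yellow lug faces the red pointer within 0.12 rad (about 6 mm at the lug), both at rest (value of joint cap above 1.88 rad and value of joint flask between -0.12 and 0.12 rad and velocity of joint cap between -0.05 and 0.05 rad/s and velocity of joint flask between -0.05 and 0.05 rad/s); the robot touches nothing.
It fails at once if a bystander is shifted by more than 30 mm or knocked over (distance of any of tumbler, cleaner, driver, spanner, gauge, mug from where it was at the start of the episode above 0.03 m or angle between any of tumbler, cleaner, gauge, mug's own z axis and vertical above 0.5 rad).
It also fails if it takes over 51 s, if anything falls off the work surface, if the arm or the gripper's body presses on something with over 40 N, if the wrist force passes 120 N, or if a joint passes its speed limit or range.

## Working session

There is one attempt and no reset: what is moved stays moved. The work goes in short steps, Python scripts to look and compute and a shell command to move; the robot and the scene stay as the last step left them, time stands still between calls to the robot, and variables do not carry over. Pictures are saved under pics/ and viewed, at most 10 in all, crops included, and the job is handed in when it is done.

```bash
mkdir -p pics; ls
python3 - <<'E'
from workcell import *
import cv2,numpy as np
o=get_obs();print(o)
ims=[]
for n in ("scene","side"):
    im,d=get_image(n);np.savez(f"pics/{n}0.npz",im=im,d=d,**camera_params(n));cv2.imwrite(f"pics/{n}0.png",im[:,:,::-1])
    print(n,camera_params(n))
E
```

```text
pics
{'t': 0.0, 'qpos': array([-1.26099139e+00,  4.23801145e-01,  1.63068129e+00, -1.88823579e-05,
        1.08858794e+00, -1.89862302e-02]), 'qvel': array([-0.00014343, -0.00099545,  0.00042567, -0.00125021, -0.00065204,
        0.00024414]), 'joint_torque': array([-8.89050407e-04, -5.44627583e+01, -2.73666412e+01,  6.42711483e-02,
        2.28253176e-02, -1.28135807e-04]), 'ee_pos': array([ 201.67273837, -590.99027375,  221.92989766]), 'orientation': array([-3.09779368e+00, -5.13915464e-01,  3.62159766e-04]), 'ft_force': array([-0.4503711 , -0.72236062,  0.70374516]), 'moment': array([-0.00871267,  0.03361415,  0.04161029]), 'grasp_force': 0.0, 'width': 88.26799193089748}
scene {'camera_matrix': array([[577.09278649,   0.        , 319.74075877],
       [  0.        , 577.09278649, 240.40680037],
       [  0.        ,   0.        ,   1.        ]]), 'extrinsics': array([[-4.10096169e-01,  7.76773799e-01, -4.77957736e-01,
         1.26861355e+03],
       [ 9.12037466e-01,  3.50975259e-01, -2.12141531e-01,
         3.42213967e+02],
       [ 2.96535744e-03, -5.22913791e-01, -8.52380416e-01,
         1.52518722e+03],
       [ 0.00000000e+00,  0.00000000e+00,  0.00000000e+00,
         1.00000000e+00]])}
side {'camera_matrix': array([[447.56451804,   0.        , 322.329925  ],
       [  0.        , 447.56451804, 240.11812324],
       [  0.        ,   0.        ,   1.        ]]), 'extrinsics': array([[-9.78694238e-01, -1.11692399e-01,  1.72285801e-01,
         3.42032285e+02],
       [-2.05134077e-01,  5.67903427e-01, -7.97123395e-01,
         8.12515617e+02],
       [-8.80907264e-03, -8.15481763e-01, -5.78715729e-01,
         7.39794630e+02],
       [ 0.00000000e+00,  0.00000000e+00,  0.00000000e+00,
         1.00000000e+00]])}
```

View pics/scene0.png

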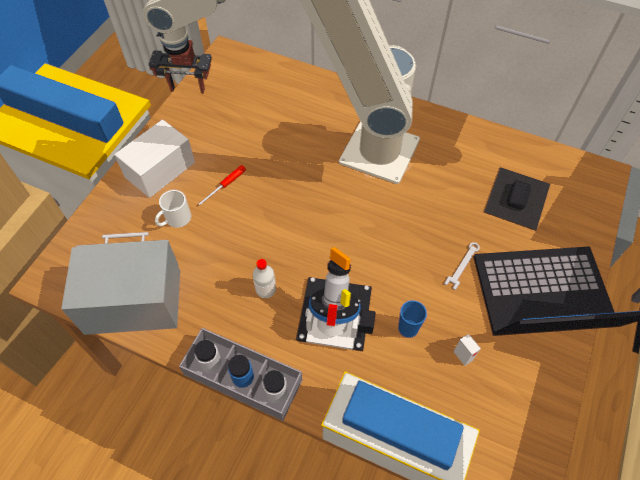

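View pics/side0.png

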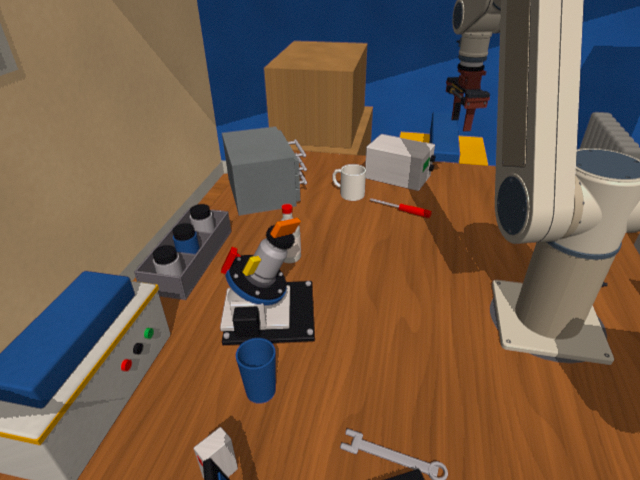

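The scene view shows the orange bar at (340,258), lug at (346,298), pointer at (332,315) and black base plate at about (337,315). The side view has the bar at (286,228), lug at (252,266) and pointer at (230,260).

```bash
cat > h.py <<'E'
import numpy as np,cv2
def load(n):
    z=np.load(f"pics/{n}.npz");im=z['im'];d=z['d'].astype(float);K=z['camera_matrix'];T=z['extrinsics']
    v,u=np.mgrid[:480,:640]
    P=np.stack([(u-K[0,2])/K[0,0]*d,(v-K[1,2])/K[1,1]*d,d],-1)@T[:3,:3].T+T[:3,3]
    P[d==0]=np.nan
    return im,P,cv2.cvtColor(im,cv2.COLOR_RGB2HSV)
def mask(h,lo,hi): return cv2.inRange(h,np.array(lo),np.array(hi))>0
E
python3 - <<'E'
from h import *
for n in("scene0","side0"):
    im,P,h=load(n)
    x0,x1,y0,y1=(290,390,235,360) if n[1]=='c' else (215,320,205,345)
    R=np.zeros((480,640),bool);R[y0:y1,x0:x1]=1
    for c,lo,hi in(("orange",(8,180,120),(19,255,255)),("yellow",(22,150,120),(33,255,255)),("red",(0,180,120),(5,255,255))):
        m=mask(h,lo,hi)&R&(P[...,2]>60); 
        # erode to avoid edges
        q=P[m];
        if len(q)==0:print(n,c,0);continue
        w,V=np.linalg.eigh(np.cov(q.T))
        print(n,c,len(q),"med",np.median(q,0).round(),"min",np.percentile(q,3,0).round(),"max",np.percentile(q,97,0).round(),"pc",V[:,2].round(2),np.sqrt(w).round(1))
    m=R&(h[...,2]<70)&(P[...,2]<25)&(P[...,2]>3)
    q=P[m];print(n,"plate z",np.median(q[:,2]).round(1),len(q),cv2.minAreaRect(q[:,:2].astype(np.float32)))
    cv2.imwrite(f"pics/{n}c.png",cv2.resize(im[y0:y1,x0:x1,::-1],None,fx=4,fy=4,interpolation=cv2.INTER_CUBIC))
E
```

```text
scene0 orange 275 med [578.  92. 244.] min [559.  61. 223.] max [595. 119. 260.] pc [0.4  0.88 0.24] [ 4.6 10.5 20.3]
scene0 yellow 144 med [640. 137. 170.] min [602. 124. 103.] max [654. 147. 188.] pc [-0.32  0.03 -0.95] [ 6.4 11.5 22.5]
scene0 red 177 med [697. 123. 166.] min [678. 111. 137.] max [713. 133. 189.] pc [-0.48 -0.16  0.86] [ 4.1  6.3 18.7]
scene0 plate z 13.1 947 ((622.1637573242188, 102.05785369873047), (202.85374450683594, 187.14422607421875), 14.705622673034668)
side0 orange 357 med [572. 102. 244.] min [553.  65. 206.] max [608. 122. 261.] pc [-0.09  0.9   0.44] [ 8.  23.  35.4]
side0 yellow 208 med [636. 143. 170.] min [623. 113. 147.] max [655. 151. 186.] pc [ 0.5  -0.4  -0.77] [ 5.8 11.4 16. ]
side0 red 276 med [683. 128. 160.] min [ 622. -117.  139.] max [706. 136. 187.] pc [-0.24 -0.97 -0.04] [  5.6  14.4 110.4]
side0 plate z 13.5 2074 ((679.4075927734375, -17.16107177734375), (226.72421264648438, 493.6612548828125), 25.484045028686523)
```

View pics/scene0c.png

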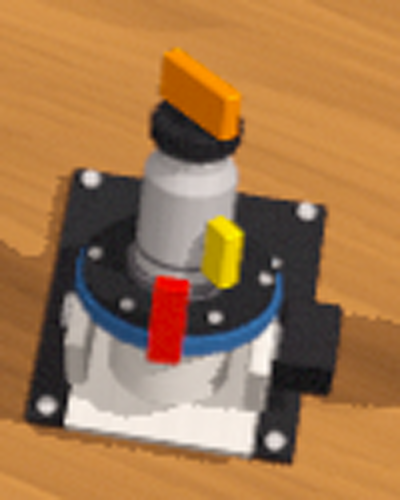

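The crop shows bolts at (90,179), (307,211), (275,440), (46,405), the bar's long top face, and the lug to the right of the red pointer.

```bash
cat >> h.py <<'E'
def rot(yaw,org):
    c,s=np.cos(yaw),np.sin(yaw);Rz=np.array([[c,-s,0],[s,c,0],[0,0,1]])
    t=np.radians(28);a=Rz@[-np.sin(t),0,np.cos(t)];px=Rz@[np.cos(t),0,np.sin(t)];py=np.cross(a,px)
    return Rz@[30,0,70]+np.array([*org,0]),np.stack([px,py,a])
E
python3 - <<'E'
from h import *
z=np.load("pics/scene0.npz");K=z['camera_matrix'];T=z['extrinsics']
p=np.array([(90,179),(307,211),(275,440),(46,405)])/4.+[290,235]
r=np.c_[(p-K[:2,2])/K[0,0],np.ones(4)]@T[:3,:3].T
B=T[:3,3]+r*((14-T[2,3])/r[:,2])[:,None];print(B.round(1))
fx=B[2]+B[3]-B[0]-B[1];fy=B[1]+B[2]-B[0]-B[3]
print(np.degrees([np.arctan2(fx[1],fx[0]),np.arctan2(-fy[0],fy[1])]),B.mean(0))
yaw=(np.arctan2(fx[1],fx[0])+np.arctan2(-fy[0],fy[1]))/2
c=B.mean(0)[:2]+10*np.array([np.cos(yaw),np.sin(yaw)])
o,A=rot(yaw,c);print("yaw",yaw,"org",c,"o",o,A)
for n in("scene0","side0"):
    im,P,h=load(n);Q=(P-o)@A.T
    near=(np.hypot(Q[...,0],Q[...,1])<90)
    for cn,lo,hi in(("orange",(8,180,120),(19,255,255)),("yellow",(22,150,120),(33,255,255)),("red",(0,180,120),(5,255,255))):
        q=Q[mask(h,lo,hi)&near&(P[...,2]>60)]
        if cn=="orange":q=q[q[:,2]>150]
        print(n,cn,len(q),"med",np.median(q,0).round(),np.percentile(q,5,0).round(),np.percentile(q,95,0).round())
        if cn=="orange":
            top=np.percentile(q[:,2],90);t=q[q[:,2]>top-6]
            print(" top",top,cv2.minAreaRect(t[:,:2].astype(np.float32)),"all",cv2.minAreaRect(q[:,:2].astype(np.float32)))
        else: print("  ang",np.degrees(np.arctan2(np.median(q[:,1]),np.median(q[:,0]))))
E
```

```text
[[554.2   2.5  14. ]
 [512.8 158.1  14. ]
 [686.3 203.6  14. ]
 [728.1  48.3  14. ]]
[14.73052875 14.96894061] [620.33708363 103.10872126  14.        ]
yaw 0.25917676319232985 org [630.00309652 105.67157023] o [659.00113519 113.36011714  70.        ] [[ 8.53458281e-01  2.26286133e-01  4.69471563e-01]
 [-2.56284897e-01  9.66601289e-01 -1.38777878e-17]
 [-4.53791818e-01 -1.20318471e-01  8.82947593e-01]]
scene0 orange 275 med [  8.   0. 193.] [-15. -25. 175.] [ 27.  24. 206.]
 top 204.89405966811626 ((2.0745601654052734, -2.0989551544189453), (69.50626373291016, 15.463445663452148), 45.488216400146484) all ((-2.543214797973633, 1.0027313232421875), (73.63188934326172, 32.091304779052734), 50.09693145751953)
scene0 yellow 144 med [38. 27. 94.] [-7. 16. 50.] [ 45.  37. 112.]
  ang 35.774214024471696
scene0 red 177 med [79. -1. 67.] [ 72. -10.  35.] [84.  9. 92.]
  ang -0.8892859259646531
side0 orange 346 med [  6.  12. 197.] [-20. -14. 178.] [ 25.  27. 206.]
 top 205.41546952619876 ((1.6559810638427734, 2.308938980102539), (65.41494750976562, 14.011384963989258), 46.31346130371094) all ((8.039656639099121, -4.561061859130859), (66.50851440429688, 33.72447204589844), 46.25532150268555)
side0 yellow 208 med [34. 34. 95.] [23. 19. 72.] [ 42.  40. 112.]
  ang 45.14285028328944
side0 red 196 med [75.  9. 74.] [67. -5. 40.] [81. 12. 92.]
  ang 7.186379460009749
```

```bash
python3 -m creep '{"delta_pos":[[0,0,-0.03],[0,0,-0.03],[0,0,-0.03],[0,0,-0.03],[0,0,0],[0,0,0],[0,0,0],[0,0,0],[0,0,0],[0,0,0],[0,0,0],[0,0,0],[0,0,0],[0,0,0],[0,0,0],[0,0,0],[0,0,0],[0,0,0]],"twist":[[0,0,-7],[0,0,-7],[0,0,-7],[0,0,-7],[0,0,-7],[0,0,-7],[0,0,-7],[0,0,-7],[0,0,-7],[0,0,-7],[0,0,-7],[0,0,-7],[0,0,-7],[0,0,-7],[0,0,-7],[0,0,-7],[0,0,-7],[0,0,-7]]}' 1
cat >> h.py <<'E'
from scipy.spatial.transform import Rotation as Ro
def goal(s,phi,yaw=.2592,org=(630,105.7)):
    "TCP at s mm along axis, tool x at phi deg in (px,py)"
    o,A=rot(yaw,org);f=np.radians(phi)
    x=np.cos(f)*A[0]+np.sin(f)*A[1];z=-A[2];return o+s*A[2],np.stack([x,np.cross(z,x),z],1)
def togo(s,phi,**k):
    from workcell import get_obs
    b=get_obs();R=Ro.from_rotvec(b['orientation']).as_matrix();p,G=goal(s,phi,**k)
    print("t",b['t'],"q",b['qpos'].round(3),"p",b['ee_pos'].round(1),"goal",p.round(1))
    print("shift in tool mm",(R.T@(p-b['ee_pos'])).round(1),"after-turn axes",(G.T@(p-b['ee_pos'])).round(1))
    print("twist deg",np.degrees(Ro.from_matrix(R.T@G).as_rotvec()).round(2))
    zt=R.T@G[:,2];print("tilt-only twist",np.degrees(np.cross([0,0,1],zt)/np.linalg.norm(np.cross([0,0,1],zt))*np.arccos(zt[2])).round(2))
    print("F",b['ft_force'].round(1),"M",b['moment'].round(2),"w",round(b['width'],1),round(b['grasp_force'],1))
E
python3 -c "
from h import *
togo(260,-134)"
```

```text
t: 1.6
ee_pos: [201.7, -591.2, 342.2]
orientation: [-0.94, -2.997, -0.001]
ft_force: [-0.1, -0.1, 0.4]
width: 87.9
grasp_force: 0.0
t 1.6 q [-1.261  0.315  1.507 -0.     1.32  -2.224] p [ 201.7 -591.2  342.2] goal [541.   82.1 299.6]
shift in tool mm [105.8 746.5  43.1] after-turn axes [-698.7   88.2  272.6]
twist deg [ -0.94 -31.46 -93.57]
tilt-only twist [-21.31 -18.17   0.  ]
F [-0.1 -0.1  0.4] M [ 0.   -0.09  0.06] w 87.9 0.0
```

```bash
python3 -m creep '{"delta_pos":[[0.0053,0.0373,0],[0.0053,0.0373,0],[0.0053,0.0373,0],[0.0053,0.0373,0],[0.0053,0.0373,0],[0.0053,0.0373,0],[0.0053,0.0373,0],[0.0053,0.0373,0],[0.0053,0.0373,0],[0.0053,0.0373,0],[0.0053,0.0373,0],[0.0053,0.0373,0],[0.0053,0.0373,0],[0.0053,0.0373,0],[0.0053,0.0373,0],[0.0053,0.0373,0],[0.0053,0.0373,0],[0.0053,0.0373,0],[0.0053,0.0373,0],[0.0053,0.0373,0]],"twist":[[0,0,0],[0,0,0],[0,0,0],[0,0,0],[0,0,0],[0,0,0],[0,0,0],[0,0,0],[0,0,0],[0,0,0],[0,0,0],[0,0,0],[0,0,0],[0,0,0],[0,0,0],[0,0,0],[0,0,0],[0,0,0],[0,0,0],[0,0,0]]}' 1
python3 -c "
from h import *
togo(260,-134)"
```

```text
t: 3.27
ee_pos: [545.0, 81.4, 342.4]
orientation: [-0.948, -2.995, 0.0]
ft_force: [0.1, -0.3, 0.4]
width: 87.9
grasp_force: 0.0
t 3.2667 q [ 0.127  0.194  1.667 -0.     1.281 -0.831] p [545.   81.4 342.4] goal [541.   82.1 299.6]
shift in tool mm [ 3.7 -1.7 42.8] after-turn axes [15.  18.  36.1]
twist deg [ -1.1  -31.51 -93.88]
tilt-only twist [-21.47 -18.02   0.  ]
F [ 0.1 -0.3  0.4] M [ 0.08 -0.12  0.02] w 87.9 0.0
```

```bash
python3 -m creep '{"delta_pos":[[0,0,0],[0,0,0],[0,0,0],[0,0,0],[0,0,0],[0,0,0],[0,0,0],[0,0,0],[0,0,0],[0,0,0],[0,0,0],[0,0,0],[0,0,0],[0,0,0],[0,0,0]],"twist":[[-0.08,-2.25,-6.7],[-0.08,-2.25,-6.7],[-0.08,-2.25,-6.7],[-0.08,-2.25,-6.7],[-0.08,-2.25,-6.7],[-0.08,-2.25,-6.7],[-0.08,-2.25,-6.7],[-0.08,-2.25,-6.7],[-0.08,-2.25,-6.7],[-0.08,-2.25,-6.7],[-0.08,-2.25,-6.7],[-0.08,-2.25,-6.7],[-0.08,-2.25,-6.7],[-0.08,-2.25,-6.7],[0,0,0]]}' 1
python3 - <<'E'
from h import *
togo(260,-134)
from workcell import *
p=camera_params("wrist");im,d=get_image("wrist");np.savez("pics/w1.npz",im=im,d=d,**p);cv2.imwrite("pics/w1.png",im[:,:,::-1])
E
```

```text
t: 4.52
ee_pos: [542.2, 91.0, 342.8]
orientation: [-1.331, 2.316, -0.199]
ft_force: [0.0, -0.5, -0.2]
width: 87.7
grasp_force: 0.0
t 4.5167 q [ 0.119 -0.021  1.988  0.07   0.692 -2.538] p [542.2  91.  342.8] goal [541.   82.1 299.6]
shift in tool mm [21.7 11.2 36.8] after-turn axes [22.2 11.1 36.5]
twist deg [-0.66 -0.98 -0.79]
tilt-only twist [-0.67 -0.97  0.  ]
F [ 0.  -0.5 -0.2] M [-0.01  0.17  0.03] w 87.7 0.0
```

View pics/w1.png

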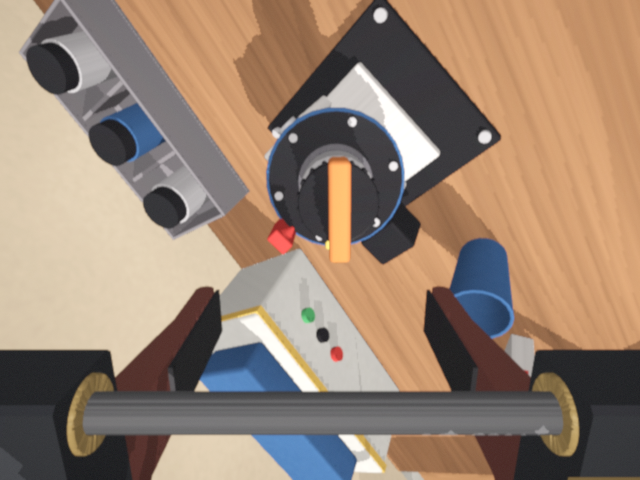

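The wrist picture shows the orange bar upright at (340,210), aligned with the tool's x; the open fingers straddle the column slightly offset. Refine the bar centre from depth and lateral-align next, backing off the joint 6 limit by 4°.

```bash
python3 -m creep '{"delta_pos":[[0,0,0],[0.011,0.0055,0],[0.011,0.0055,0],[0,0,0],[0,0,0]],"twist":[[-0.7,-1,4],[0,0,0],[0,0,0],[0,0,0],[0,0,0]]}' 1
python3 - <<'E'
from h import *
togo(260,-138)
im,P,h=load("w1");o,A=rot(.2592,(630,105.7));Q=(P-o)@A.T
q=Q[mask(h,(8,150,120),(19,255,255))&(np.hypot(Q[...,0],Q[...,1])<60)&(Q[...,2]>150)]
top=np.percentile(q[:,2],90);t=q[abs(q[:,2]-top)<5];print(len(t),top,cv2.minAreaRect(t[:,:2].astype(np.float32)),(t[:,:2].min(0)+t[:,:2].max(0))/2)
E
```

```text
t: 4.98
ee_pos: [523.6, 81.2, 332.0]
orientation: [-1.253, 2.35, -0.158]
ft_force: [0.3, -0.4, 0.1]
width: 87.7
grasp_force: 0.0
t 4.9833 q [ 0.087 -0.045  2.038  0.123  0.67  -2.542] p [523.6  81.2 332. ] goal [541.   82.1 299.6]
shift in tool mm [ 2.4 -2.5 36.7] after-turn axes [ 2.5 -2.6 36.6]
twist deg [-0.15 -0.2  -0.64]
tilt-only twist [-0.15 -0.2   0.  ]
F [ 0.3 -0.4  0.1] M [0.06 0.11 0.01] w 87.7 0.0
554 204.926182909165 ((-1.2454299926757812, -3.9718761444091797), (63.990516662597656, 13.728348731994629), 46.23136520385742) [-0.87919532 -3.96511794]
```

```bash
python3 -m creep '{"delta_pos":[[0,0,0],[0.0024,-0.0025,0.02],[0,0,0.02],[0,0,0.02],[0,0,0.02],[0,0,0],[0,0,0]],"twist":[[0,0,4],[0,0,0],[0,0,0],[0,0,0],[0,0,0],[0,0,0],[0,0,0]]}' 1
python3 - <<'E'
from h import *
togo(179,-142)
from workcell import *
p=camera_params("wrist");im,d=get_image("wrist");np.savez("pics/w2.npz",im=im,d=d,**p)
im,P,h=load("w2");o,A=rot(.2592,(630,105.7));Q=(P-o)@A.T
q=Q[mask(h,(8,150,120),(19,255,255))&(np.hypot(Q[...,0],Q[...,1])<60)&(Q[...,2]>150)]
top=np.percentile(q[:,2],90);t=q[abs(q[:,2]-top)<5];print(len(t),top,cv2.minAreaRect(t[:,:2].astype(np.float32)),(t[:,:2].min(0)+t[:,:2].max(0))/2)
E
```

```text
t: 5.57
ee_pos: [561.2, 87.7, 261.1]
orientation: [-1.17, 2.391, -0.133]
ft_force: [-0.1, 0.6, 0.0]
width: 87.6
grasp_force: 0.0
t 5.5667 q [ 0.094  0.118  2.05   0.155  0.497 -2.506] p [561.2  87.7 261.1] goal [577.8  91.9 228. ]
shift in tool mm [ 0.4  0.2 37.2] after-turn axes [ 0.5  0.1 37.2]
twist deg [-0.09 -0.2  -0.65]
tilt-only twist [-0.09 -0.2   0.  ]
F [-0.1  0.6  0. ] M [0.05 0.11 0.04] w 87.6 0.0
913 204.7350264876246 ((-1.5791206359863281, -4.228109359741211), (64.0236587524414, 14.173638343811035), 46.00033950805664) [-1.3216508 -4.086737 ]
```

```bash
python3 -m creep '{"delta_pos":[[0.0016,-0.0014,0.0186],[0,0,0.0186],[0,0,0],[0,0,0]],"twist":[[0,0,0],[0,0,0],[0,0,0],[0,0,0]]}' 1
python3 -m creep '{"delta_pos":[[0,0,0],[0,0,0],[0,0,0],[0,0,0],[0,0,0],[0,0,0],[0,0,0],[0,0,0],[0,0,0],[0,0,0],[0,0,0],[0,0,0]],"twist":[[0,0,0],[0,0,0],[0,0,0],[0,0,0],[0,0,0],[0,0,0],[0,0,0],[0,0,0],[0,0,0],[0,0,0],[0,0,0],[0,0,0]]}' 0
python3 -c "
from h import *
togo(179,-142)
from workcell import *
R=Ro.from_rotvec(get_obs()['orientation']).as_matrix();print('tool F',R.T@get_obs()['ft_force'],R.T@get_obs()['moment'])"
```

```text
t: 5.95
ee_pos: [578.4, 89.8, 229.4]
orientation: [-1.168, 2.389, -0.134]
ft_force: [0.1, 0.7, 0.4]
width: 88.0
grasp_force: 0.0
t: 6.95
ee_pos: [578.0, 90.0, 228.4]
orientation: [-1.168, 2.391, -0.133]
ft_force: [-1.8, 3.0, 0.9]
width: 13.9
grasp_force: 29.9
t 6.95 q [ 0.095  0.196  2.048  0.18   0.422 -2.531] p [578.   90.  228.4] goal [577.8  91.9 228. ]
shift in tool mm [-1.2  1.4  0.4] after-turn axes [-1.2  1.4  0.4]
twist deg [-0.1  -0.16 -0.73]
tilt-only twist [-0.11 -0.15  0.  ]
F [-1.8  3.   0.9] M [0.32 0.35 0.2 ] w 13.9 29.9
tool F [-1.74965391  2.92002126 -1.26259659] [-0.50819675 -0.06132124  0.00974965]
```

```bash
python3 -m creep '{"delta_pos":[[0,0,0],[0,0,0],[0,0,0],[0,0,0],[0,0,0],[0,0,0],[0,0,0],[0,0,0],[0,0,0],[0,0,0]],"twist":[[0,0,4],[0,0,4],[0,0,4],[0,0,4],[0,0,4],[0,0,4],[0,0,4],[0,0,4],[0,0,4],[0,0,4]]}' 0
cat >> h.py <<'E'
def fz():
    from workcell import get_obs
    b=get_obs();R=Ro.from_rotvec(b['orientation']).as_matrix();print('t',b['t'],'tool F',(R.T@b['ft_force']).round(1),(R.T@b['moment']).round(3),'q6',b['qpos'][5].round(3))
    from h import rot
    o,A=rot(.2592,(630,105.7));x=A@R[:,0];print('phi',np.degrees(np.arctan2(x[1],x[0])).round(1),'pos',(A@(b['ee_pos']-o)).round(1),'w',b['width'].round(1) if hasattr(b['width'],'round') else b['width'])
def lug(n="side"):
    from workcell import get_image,camera_params
    im,d=get_image(n);np.savez(f"pics/{n}L.npz",im=im,d=d,**camera_params(n))
    im,P,h=load(n+"L");o,A=rot(.2592,(630,105.7));Q=(P-o)@A.T
    m=mask(h,(22,150,100),(33,255,255))&(np.hypot(Q[...,0],Q[...,1])<75)&(Q[...,2]>60)&(Q[...,2]<118);q=Q[m]
    if len(q)<10: print(n,'lug hidden',len(q));return
    print(n,'lug',len(q),np.median(q,0).round(1),'ang',np.degrees(np.arctan2(np.median(q[:,1]),np.median(q[:,0]))).round(1),'outer',[np.degrees(np.arctan2(*np.median(q[np.hypot(q[:,0],q[:,1])>46],0)[1::-1])).round(1)])
E
python3 -c "
from h import *
fz();lug('scene');lug('side')"
```

```text
t: 7.78
ee_pos: [577.8, 90.3, 228.4]
orientation: [-0.275, 2.643, 0.099]
ft_force: [-2.0, 4.6, -0.0]
width: 13.5
grasp_force: 29.9
t 7.7833 tool F [ 0.9  4.9 -0.3] [-0.963  0.317 -0.053] q6 -1.83
phi 177.1 pos [-1.000e-01 -1.500e+00  1.795e+02] w 13.541383060189569
scene lug 133 [37.6 26.6 94.3] ang 35.3 outer [np.float64(37.6)]
side lug 206 [33.9 34.  96.4] ang 45.1 outer [np.float64(44.2)]
```

```bash
python3 -m creep '{"delta_pos":[[0,0,0],[0,0,0],[0,0,0],[0,0,0],[0,0,0]],"twist":[[0,0,4],[0,0,4],[0,0,4],[0,0,4],[0,0,4]]}' 0
python3 -c "
from h import *
fz();lug('scene');lug('side')"
```

```text
t: 8.3
ee_pos: [577.8, 90.5, 228.4]
orientation: [0.187, 2.665, 0.211]
ft_force: [-3.3, 5.8, 0.7]
width: 13.5
grasp_force: 29.9
t 8.3 tool F [ 3.5  5.5 -1.5] [-1.133  0.739 -0.04 ] q6 -1.482
phi 157.2 pos [ -0.2  -1.3 179.4] w 13.527204035967728
scene lug 133 [36.5 26.8 94.7] ang 36.2 outer [np.float64(37.8)]
side lug 206 [34.  34.  95.7] ang 45.0 outer [np.float64(44.1)]
```

```bash
python3 -m creep '{"delta_pos":[[0,0,0],[0,0,0],[0,0,0],[0,0,0],[0,0,0]],"twist":[[0,0,4],[0,0,4],[0,0,4],[0,0,4],[0,0,4]]}' 0
python3 -c "
from h import *
fz();lug('scene');lug('side')"
```

```text
t: 8.82
ee_pos: [577.8, 90.6, 228.4]
orientation: [0.652, 2.615, 0.32]
ft_force: [-2.6, 7.0, 0.0]
width: 14.0
grasp_force: 29.9
t 8.8167 tool F [ 5.5  5.1 -0.4] [-0.966  1.137 -0.209] q6 -1.133
phi 137.2 pos [ -0.   -1.3 179.5] w 13.954083842427652
scene lug 126 [39.3 24.3 95.5] ang 31.7 outer [np.float64(33.7)]
side lug 207 [36.1 31.5 95.9] ang 41.2 outer [np.float64(40.5)]
```

```bash
python3 -m creep '{"delta_pos":[[0,0,0],[0,0,0],[0,0,0],[0,0,0],[0,0,0],[0,0,0],[0,0,0]],"twist":[[0,0,4],[0,0,4],[0,0,4],[0,0,4],[0,0,4],[0,0,4],[0,0,4]]}' 0
python3 - <<'E'
from h import *
fz();lug('scene');lug('side')
a=load("sceneL")[0][260:350,295:385,::-1];b=load("sideL")[0][215:305,210:300,::-1]
cv2.imwrite("pics/c2.png",np.hstack([cv2.resize(i,(400,400),interpolation=cv2.INTER_CUBIC) for i in(a,b)]))
E
```

```text
t: 9.5
ee_pos: [578.0, 90.7, 228.5]
orientation: [1.288, 2.424, 0.462]
ft_force: [-2.0, 8.0, -0.3]
width: 13.8
grasp_force: 29.9
t 9.5 tool F [7.8 2.7 0.3] [-0.413  1.586 -0.238] q6 -0.645
phi 109.2 pos [ 1.000e-01 -1.100e+00  1.794e+02] w 13.782131504860299
scene lug 86 [50.5  6.9 99.7] ang 7.8 outer [np.float64(8.6)]
side lug 221 [43.  12.8 94.8] ang 16.6 outer [np.float64(15.2)]
```

View pics/c2.png

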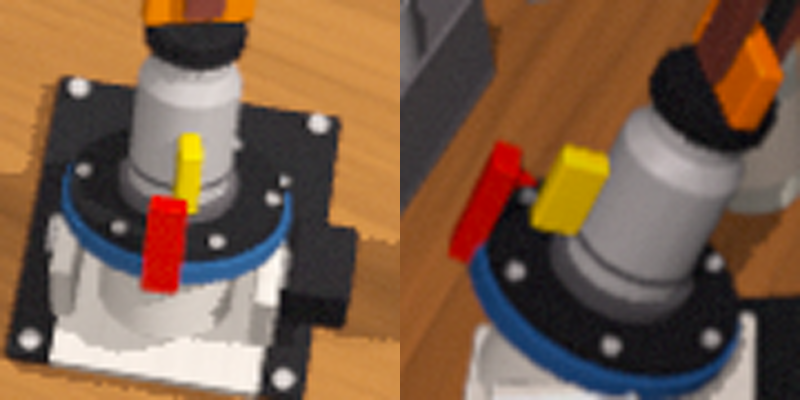

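The crops show the lug (yellow, left crop (188,170)) a bit right of the red pointer (165,245), with roughly 10° still to go.

```bash
cat >> h.py <<'E'
def fine():
    o,A=rot(.2592,(630,105.7))
    for n in("sceneL","sideL"):
        im,P,h=load(n);Q=(P-o)@A.T
        m=mask(h,(22,150,60),(33,255,255))&(np.hypot(Q[...,0],Q[...,1])<75)&(Q[...,2]>60)&(Q[...,2]<120)
        t=Q[m];top=np.percentile(t[:,2],95);tt=t[t[:,2]>top-3]
        c=(tt[:,:2].min(0)+tt[:,:2].max(0))/2
        print(n,'top',top.round(1),len(tt),'centre',c.round(1),'ang',np.degrees(np.arctan2(c[1],c[0])).round(1),tt[:,:2].min(0).round(),tt[:,:2].max(0).round())
        e=cv2.erode(m.astype(np.uint8),np.ones((3,3)))>0;q=Q[e];q=q[q[:,2]<top-5]
        if len(q)>15:
            # side face: line fit in (px,py)
            vx,vy,x0,y0=cv2.fitLine(q[:,:2].astype(np.float32),cv2.DIST_HUBER,0,.01,.01).ravel();print('   face line ang',np.degrees(np.arctan2(vy,vx)).round(1),'at',x0.round(1),y0.round(1),len(q))
        r=Q[mask(h,(0,180,80),(5,255,255))&(abs(Q[...,1])<30)&(Q[...,0]>40)&(Q[...,0]<95)&(Q[...,2]>20)&(Q[...,2]<110)]
        print('   red',np.percentile(r,3,0).round(1),np.percentile(r,97,0).round(1))
E
python3 -c "
from h import *
fine()"
```

```text
sceneL top 112.3 22 centre [44.   5.1] ang 6.6 [30. -0.] [58. 11.]
   face line ang 54.2 at 51.5 6.9 25
   red [ 66.4 -11.4  34.2] [85.5  8.9 92.3]
sideL top 111.6 45 centre [42.1  8.7] ang 11.7 [31.  1.] [53. 16.]
   face line ang 4.0 at 42.8 13.8 115
   red [63.  -6.7 36.5] [80.6 12.6 92.7]
```

```bash
python3 -m creep '{"delta_pos":[[0,0,0],[0,0,0],[0,0,0],[0,0,0]],"twist":[[0,0,4],[0,0,4],[0,0,0],[0,0,0]]}' 0
python3 - <<'E'
from h import *
fz();lug('scene');lug('side');fine()
a=load("sceneL")[0][260:350,295:385,::-1];b=load("sideL")[0][215:305,210:300,::-1]
cv2.imwrite("pics/c3.png",np.hstack([cv2.resize(i,(400,400),interpolation=cv2.INTER_CUBIC) for i in(a,b)]))
E
```

```text
t: 9.93
ee_pos: [578.1, 90.8, 228.6]
orientation: [1.461, 2.345, 0.499]
ft_force: [-1.8, 8.6, 0.1]
width: 14.0
grasp_force: 30.0
t 9.9333 tool F [8.5 2.1 0.1] [-0.27   1.708 -0.023] q6 -0.508
phi 101.3 pos [  0.3  -1.1 179.5] w 14.008595183320706
scene lug 73 [ 51.3   0.4 103.2] ang 0.4 outer [np.float64(0.8)]
side lug 218 [43.7  7.2 95.6] ang 9.4 outer [np.float64(8.1)]
sceneL top 113.6 17 centre [43.8 -0.6] ang -0.8 [34. -6.] [54.  5.]
   face line ang 14.6 at 52.0 -0.1 24
   red [ 68.2 -11.4  35. ] [85.   9.1 92.1]
sideL top 111.7 45 centre [42.7  1.7] ang 2.3 [32. -6.] [53.  9.]
   face line ang 4.1 at 43.6 7.7 113
   red [63.7 -5.2 36.2] [80.7 12.7 92.3]
```

View pics/c3.png

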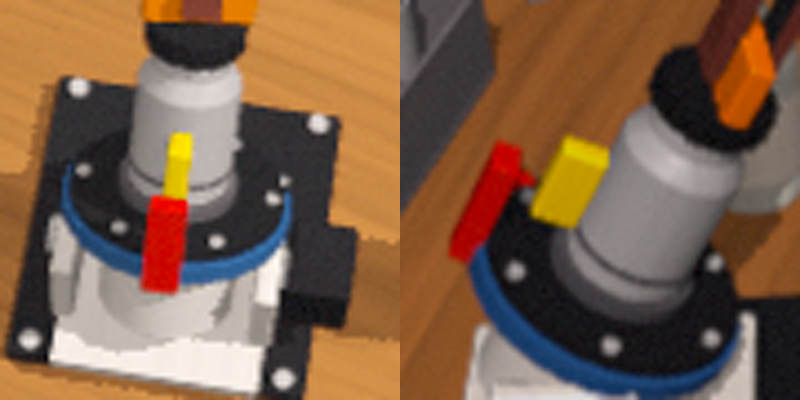

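```bash
python3 -m creep '{"delta_pos":[[0,0,0],[0,0,0],[0,0,0],[0,0,0],[0,0,0],[0,0,0],[0,0,0],[0,0,0],[0,0,0],[0,0,0],[0,0,0],[0,0,-0.01],[0,0,-0.03],[0,0,-0.03],[0,0,-0.03],[0,0,-0.03],[0,0,0],[0,0,0]],"twist":[[0,0,0],[0,0,0],[0,0,0],[0,0,0],[0,0,0],[0,0,0],[0,0,0],[0,0,0],[0,0,0],[0,0,0],[0,0,0],[0,0,0],[0,0,0],[0,0,0],[0,0,0],[0,0,0],[0,0,0],[0,0,0]]}' 1
python3 - <<'E'
from h import *
from workcell import *
fz();lug('scene');lug('side');fine()
p=camera_params("wrist");im,d=get_image("wrist");np.savez("pics/w3.npz",im=im,d=d,**p);cv2.imwrite("pics/w3.png",im[:,:,::-1])
im,P,h=load("w3");o,A=rot(.2592,(630,105.7));Q=(P-o)@A.T
q=Q[mask(h,(8,150,120),(19,255,255))&(np.hypot(Q[...,0],Q[...,1])<60)&(Q[...,2]>150)]
top=np.percentile(q[:,2],90);t=q[abs(q[:,2]-top)<5];print(cv2.minAreaRect(t[:,:2].astype(np.float32)))
E
```

```text
t: 11.53
ee_pos: [519.6, 74.5, 346.0]
orientation: [1.459, 2.339, 0.502]
ft_force: [-0.5, -0.4, 0.2]
width: 87.7
grasp_force: 0.0
t 11.5333 tool F [-0.1 -0.4 -0.4] [ 0.123  0.009 -0.037] q6 -0.465
phi 101.3 pos [  1.8  -1.9 311.7] w 87.73575151806061
scene lug 73 [ 52.    0.3 104.7] ang 0.3 outer [np.float64(0.5)]
side lug 217 [43.5  7.3 94.9] ang 9.5 outer [np.float64(8.1)]
sceneL top 113.9 16 centre [46.3 -0.5] ang -0.7 [34. -6.] [59.  5.]
   face line ang 19.6 at 53.2 -0.1 24
   red [ 69.4 -11.4  33.9] [84.   9.1 92.3]
sideL top 111.8 45 centre [42.8  2.8] ang 3.7 [32. -4.] [53.  9.]
   face line ang 3.2 at 43.1 7.7 109
   red [64.  -5.3 35.8] [80.7 12.8 91.8]
((-0.679909348487854, -2.268596649169922), (13.737418174743652, 65.37828063964844), 11.462733268737793)
```

View pics/w3.png

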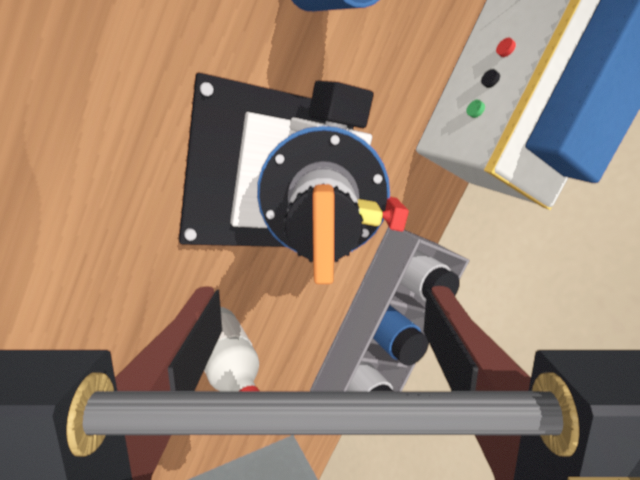

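The wrist picture shows the lug (370,212) facing the pointer tip (390,213). The bar is free, at (323,235), and nothing is in contact.

```bash
python3 -c "
from workcell import *
print(close_job())"
```

```text
the job is handed in; nothing more can be done
None
```

I screwed the cap clockwise until it was tight, turned the flask until its lug faced the pointer to within about 2° by the cameras, released it, backed the gripper off clear, and handed the job in at about 11.7 s; no verdict came back.

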